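Open the worn combination latch of a drive case

ROBOT

A 6-joint arm with a two-finger parallel gripper is mounted at the origin on the work surface. World frame = base frame: x ahead of the robot, y to its left, z up, the work surface at z = 0. Lengths are in m, angles in rad, forces in N, time in s.
With the tool pointing down it reaches from about 0.25 to 0.775 m from the base axis. Payload 4 kg.
Tool frame: the origin (TCP) lies on the centre line of the jaws, within the pads' length; the fingertips stand 17 mm ahead of it and the grasp point (between the pads) lies 2 mm behind it; z points along the fingers, y is the line along which they close (so a half turn about z gives the same grasp; the last joint's range is limited). The gripper opens to 94 mm and grips with 3 to 60 N. Pads are 16 mm wide; open, the fingers measure 119 mm over their backs; the gripper's body (75 mm by 177 mm) begins 78 mm behind the grasp point.
Start: joints at [1.167, 0.087, 1.371, -0, 1.684, -0.103], TCP at [0.163, 0.525, 0.223] pointing down, gripper open.
Joint ranges: [-3.1, 3.1], [-0.76, 2.03], [0.27, 2.55], [-1.08, 4.22], [0.17, 2.65], [-2.57, 2.57]. Speed limits (rad/s): [2.79, 2.79, 3.14, 3.14, 3.14, 3.14].

INTERFACE

Orientations are given as [roll, pitch, yaw] about the fixed x, y, z axes, in that order (R = Rz(yaw) Ry(pitch) Rx(roll)).
In Python, from bench import robot gives the robot as it stands.
- The arm moves only by the tool servo_tool, never from a script. Its argument "plan" is a list of rows, each a list of 7 numbers: the shift along the tool's x, y, z normalised to -1 to 1, where 1 is 0.1 m, then the turn, a rotation vector about the tool's x, y, z normalised to -1 to 1, where 1 is pi/2 rad, then the finger opening in mm, from 0 to 94. In form: [[x, y, z, ax, ay, az, gripper], ...]. A call has 1 to 12 rows; each row is the pose to reach, as a shift and turn from the pose commanded when the call began, along the tool's axes at that moment; what a row does not reach only later rows make up. A row lasts 1/12 s, in which the tool goes at most 41.7 mm and 7.16 degrees, less where a joint would pass 70% of its speed; a pose out of reach is approached as far as the arm can. A call with a number of a shift or a turn outside -1 to 1 is refused whole. A call with a gripper value outside its range is refused whole. The fingers move at their own pace and stop on an object; the grip force is fixed at half the most. Time passes only in rows, so rows that repeat a pose let the fingers close. It gives the time, the measured TCP pose, the force, the opening and the grip force at its end, in the units of the state.
- robot.get_obs(): the state, without advancing time (a new reading comes with each control period).
- robot.snapshot(name): name is "scene" or "top" or "wrist"; returns the picture (400x640x3 uint8, red, green, blue); there is no depth.
- robot.camera_params(name): a dict with "camera_matrix" (3x3 intrinsics, pixels), "rvec" (rotation vector, rad) and "tvec" (3), from world to camera coordinates, as OpenCV has them; the wrist camera has in their place "tool_from_camera" (4x4, takes a point from camera to tool coordinates, whose origin is the TCP and whose axes are the flange's). Camera axes: x right, y down, z forward; pixel columns grow to the right and rows downward; lengths in m; the calibration is good to about 2 mm. The wrist camera is an equidistant fisheye: a pixel r from the principal point sees the ray r / f radians off the axis. A picture is of the moment at which its call begins: read the wrist's pose just before it. camera_params takes no time and is no camera call.
- robot.close_job(): hands the job in; it is judged then, once.
Trained networks look in the newest picture that a camera, given by its name, has taken for a name from the list of things; names that differ only in an ending like _2 or _b are one class to them, and where a whole thing is asked for, a point or a joint stands for the part that bears it (a point fixed in the world has none). Each returns a list of dicts, best first, with "conf" (0 to 1); they miss things now and then, are a little off and sometimes report something else, mostly with a low value. They report only what shows in the picture. A call takes as long as a camera call.
- robot.find_in(thing, camera): "extent" ([centre column, centre row, width, height] in pixels, round what is visible of it).
The state is a dict: "time": time; "joint_positions": joint angles; "qvel": joint speeds; "joint_torque": joint torques, N m; "tool_pos": TCP position; "ee_rot": TCP orientation; "wrist_force": force on the tool from outside, world axes, zero at the start; "wrist_torque": the same for the moment, N m; "width": finger opening in m; "finger_force": force on a finger pad.
Only numpy, scipy, OpenCV 4.12 (cv2) and the standard library are available. Lean on these libraries where they do the work, as an engineer would, in place of code of your own. Each camera call takes 0.05 s, during which the arm holds its last target. There are 200 camera calls.

TASK

Unlock the steel drive case: turn the left dial to 4 and then the right dial to 7, feeling up to half a number to either side of it for the exact spot where the worn lock lets the sprung bolt jump, and never forcing a dial or the bolt against the lock. Then slide the bolt by its knob to the left until it is fully open, let go, and leave everything else on the bench and on the case where it is.

Things in the scene. Friction and masses are not known exactly. Their poses are not given: they have to be found in the camera images.
- case: the flat grey steel case, 260 mm (its x, front to back) x 300 mm (its y, left-right) x 80 mm high, fixed to the bench, with a steel deck on top that carries the lock. Origin: centre of its underside. Its front faces its own -x, its left is its own +y, z up; it may stand turned by up to 0.35 rad
- plate_left: the black round number plate of the left dial with the dial on it: 86 mm wide, 4 mm thick, lying on the deck. Origin: on the dial's axis at deck height (80 mm over the bench); axes as the case's; at x 0, y +65 mm in the case's frame. Ten white marks stand for the numbers 0 to 9, counted clockwise from above; the long broad one, towards the case's back (+x), is 0; the double one opposite is 5
- plate_right: the same for the right dial, at x 0, y -65 mm in the case's frame
- dial_left (a joint): angle of the left dial, rad: 0 with the pointer nose on the long mark 0, growing clockwise from above, 0.628 per number: 4 is 2.513. Range -0.3 to 6.28; starts 0.55 to 1.2 from 4; stays where left (friction 0.05 to 0.25 N m). Worn: it releases at an unknown spot within 0.28 rad of 4, in a window some 0.07 wide; there the bolt sinks in a little, then jumps, from 1 to 9 mm
- dial_right (a joint): angle of the right dial, rad: 0 with the pointer nose on the long mark 0, growing clockwise from above, 0.628 per number: 7 is 4.398. Range -0.3 to 6.28; starts 0.55 to 1.2 from 7; stays where left (friction 0.05 to 0.25 N m). Can be felt only once the left has released; then releases within 0.28 rad of 7, where the bolt jumps from 9 to 14 mm
- dial_left_grip (a point): on the left dial's axis, in the middle of its grip bar, 34 mm above the deck (114 mm above the bench). The dial is a steel disc 48 mm wide, 10 mm thick, on the plate, with an upright bar 42 mm long, 12 mm wide, 30 mm high on it (top 124 mm above the bench). x axis along the bar towards the end with the pointer nose and a short dark line on top
- dial_right_grip (a point): the same point on the right dial, which has the same shape and size
- latch: the latch's guides on the deck in front of the dials. Origin: on the deck, x -90 mm, y 0 in the case's frame, axes as the case's; the bolt slides along y, to the left. A released dial is held by the bolt with about 0.04 rad of play each way; turning it on forces the lock, and more than 15 N at its wheel (0.5 N m on the dial) breaks it; so does pulling the locked bolt as hard
- bolt (a joint): how far the steel bolt has slid to the left, in m, 0 (shut) to 0.036 (fully open, at its stop). At the start it rests at about 0.001 against the left dial's hidden wheel. A hidden spring pushes it with 3 to 4 N over the first 14 mm only; beyond, it slides with about 1 N of friction and stays where it is left
- bolt_knob (a point): middle of the top of the bolt's knob, 38 mm above the deck (118 mm above the bench). The knob is an upright steel block, 24 mm along the case's x, 16 mm along its y, 29 mm high, on the bolt, a flat bar 18 mm wide, top 9 mm above the deck. Guide straps 15 mm high stand 85 mm right and 95 mm left of the latch's origin
- ssd: a loose flat aluminium drive, 70 x 100 x 7 mm, on the deck behind the dials; leave it. Origin: centre of underside
- usb_stick: a loose black memory stick, 18 x 55 x 9 mm, on the deck behind the right dial; leave it. Origin: centre of underside
- mug: a white mug, 80 mm wide, 95 mm high, left of the case; leave it. Origin: centre of underside
- tape_roll: a cardboard-brown roll, 90 mm wide, 24 mm high, left of the case; leave it. Origin: centre of underside
- screw_jar: a clear jar with black cap, 60 mm wide, 70 mm high, right of the case near its back; leave it. Origin: centre of underside
- screwdriver: a screwdriver, 200 mm long, lying right of the case beyond the drive; leave it. Origin: under its middle
- hard_drive: an aluminium drive, 147 x 102 x 26 mm, right of the case; leave it. Origin: centre of underside

How it is judged:
On the way, in this order (a step that is already met when the one before it is completed fails the run):
1. the left dial releases: the bolt has jumped to about 9 mm (more than 6 mm, for 0.2 s) (value of joint bolt above 0.006 m), for 0.2 s.
2. the right dial releases: the bolt has jumped to about 14 mm (more than 11.5 mm, for 0.2 s) (value of joint bolt above 0.0115 m), for 0.2 s.
At the end, for the whole second after the job is handed in: The bolt stands fully open (slid at least 33 of its 36 mm), at rest and let go of, after the left and then the right dial have released it, and the bystanders are within 30 mm of where they were (value of joint bolt above 0.033 m and velocity of joint bolt below 0.005 m/s and contact force between the fingers and case below 0.2 N); the robot touches nothing.
It fails at once if a dial or the bolt is forced against the lock: more than 15 N between the bolt and a dial's wheel (contact force between any of plate_left, plate_right and latch above 15 N).
It fails at once if a bystander is pushed more than 30 mm from its place (distance of any of ssd, usb_stick, mug, tape_roll, screw_jar, screwdriver, hard_drive from where it was at the start of the episode above 0.03 m).
It also fails if it takes over 72 s, if anything falls off the work surface, if the arm or the gripper's body presses on something with over 40 N, if the wrist force passes 120 N, or if a joint passes its speed limit or range.

## Working session

There is one attempt and no reset: what is moved stays moved. The work goes in short steps, Python scripts to look and compute and a tool call to move; the robot and the scene stay as the last step left them, time stands still between calls to the robot, and variables do not carry over. Pictures are saved under pics/ and viewed, at most 10 in all, crops included, and the job is handed in when it is done.

Besides the shell and the picture viewer there is one more tool, called after "Emit:" by a JSON object that holds its "name" and its "arguments", one argument or row to a line. servo_tool: Moves the arm, as the interface text tells. Scaled input: -1 to 1 covers 0.1 m each way for a shift and pi/2 rad each way for a turn. Its arguments: {"type":"object","properties":{"plan":{"type":"array","items":{"type":"array","items":{"type":"number"}}}},"required":["plan"]}

```bash
mkdir -p pics; ls; python3 - <<'E'
from bench import robot
import cv2,numpy as np
o=robot.get_obs();print({k:np.round(v,3) for k,v in o.items()})
for c in ["top","scene"]:
    im=robot.snapshot(c);cv2.imwrite(f"pics/{c}0.png",im[:,:,::-1])
    p=robot.camera_params(c);print(c,p)
    for t in ["case","plate_left","plate_right","bolt_knob","dial_left_grip","dial_right_grip","ssd","usb_stick","latch"]:
        print(t,[(np.round(d["extent"],1),round(d["conf"],2)) for d in robot.find_in(t,c)[:2]])
print(robot.camera_params("wrist"))
E
```

```text
pics
{'time': np.float64(0.0), 'joint_positions': array([ 1.167,  0.088,  1.372, -0.   ,  1.684, -0.103]), 'qvel': array([ 0.001,  0.001, -0.001,  0.001, -0.001,  0.001]), 'joint_torque': array([-1.0000e-03, -3.4018e+01, -3.0243e+01,  7.2000e-02,  3.3000e-02,
       -0.0000e+00]), 'tool_pos': array([0.163, 0.525, 0.221]), 'ee_rot': array([-3.139, -0.   ,  2.841]), 'wrist_force': array([-0.712, -0.158,  0.915]), 'wrist_torque': array([-0.036,  0.035,  0.024]), 'finger_force': np.float64(0.0), 'width': np.float64(0.094)}
top {'camera_matrix': array([[393.73248954,   0.        , 317.31446392],
       [  0.        , 393.73248954, 198.12466538],
       [  0.        ,   0.        ,   1.        ]]), 'rvec': array([ 2.26946856, -1.88955256,  0.22781953]), 'tvec': array([-0.09757774,  0.60332915,  0.75193956])}
case [(array([317.4, 211.2, 170.7, 159.5]), 0.75)]
plate_left []
plate_right []
bolt_knob [(array([313.6, 253.5, 126.6,  41.6]), 0.81)]
dial_left_grip [(array([289.6, 201.4,  21.5,  23.3]), 0.59)]
dial_right_grip [(array([350.1, 214.5,  20.9,  22.2]), 0.77)]
ssd [(array([348.4, 217.4, 
[... 1028 characters left out ...]
 0.26)]
ssd [(array([307.3, 233.6,  50.6,  37.2]), 0.89)]
usb_stick [(array([274.2, 202.7,   7.9,  12.7]), 0.48)]
latch [(array([350.4, 190.2,  75.2,  56.8]), 0.63)]
{'camera_matrix': array([[309.70691629,   0.        , 322.02031928],
       [  0.        , 309.70691629, 200.65798159],
       [  0.        ,   0.        ,   1.        ]]), 'tool_from_camera': array([[-1.33908601e-04, -9.73857958e-01, -2.27157787e-01,
         6.51582988e-02],
       [ 9.99999389e-01, -3.79691955e-04,  1.03829816e-03,
         3.56354045e-04],
       [-1.09740491e-03, -2.27157510e-01,  9.73857413e-01,
        -1.62298227e-01],
       [ 0.00000000e+00,  0.00000000e+00,  0.00000000e+00,
         1.00000000e+00]])}
```

```bash
python3 - <<'E'
import cv2
im=cv2.imread("pics/top0.png")[105:305,210:445]
cv2.imwrite("pics/topc.png",cv2.resize(im,(705,600),interpolation=cv2.INTER_CUBIC))
E
cat > h.py <<'E'
import numpy as np,cv2
from bench import robot
from scipy.spatial.transform import Rotation as R
def ray(cam,uv):
    p=robot.camera_params(cam);K=p["camera_matrix"]
    if cam=="wrist": raise ValueError
    Rm=cv2.Rodrigues(p["rvec"])[0];t=p["tvec"]
    d=Rm.T@np.linalg.solve(K,[uv[0],uv[1],1.]);return -Rm.T@t,d
def at_z(cam,uv,z):
    c,d=ray(cam,uv);return c+d*(z-c[2])/d[2]
def proj(cam,P):
    p=robot.camera_params(cam)
    return cv2.projectPoints(np.atleast_2d(np.float64(P)),p["rvec"],p["tvec"],p["camera_matrix"],None)[0][:,0]
E
```

```text
(no output)
```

View pics/topc.png

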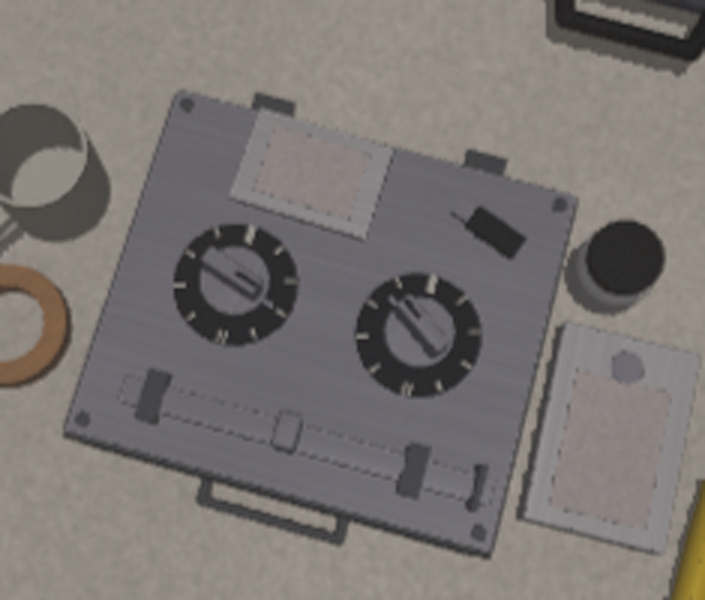

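The crop shows the case turned clockwise. Its plate centres are at about (236,285) and (419,335), and the knob top is at (287,425). The left nose points lower right (about number 3) and the right nose upper left (about 8.5).

```bash
python3 - <<'E'
from h import *
from scipy.optimize import least_squares
f=lambda u:np.array([210+(u[0])/3,105+u[1]/3])
obs=[((178,92),(.13,.15,.08)),((578,197),(.13,-.15,.08)),((65,432),(-.13,.15,.08)),((490,550),(-.13,-.15,.08)),((236,285),(0,.065,.084)),((419,335),(0,-.065,.084))]
uv=np.array([f(o[0]) for o in obs]);P=np.array([o[1] for o in obs])
W=lambda q:np.c_[P[:,:2]@np.array([[np.cos(q[2]),-np.sin(q[2])],[np.sin(q[2]),np.cos(q[2])]]).T+q[:2],P[:,2]]
r=least_squares(lambda q:(proj("top",W(q))-uv).ravel(),[.45,0,-.2]);print(r.x);print((proj("top",W(r.x))-uv).round(2))
x,y,a=r.x;Rm=np.array([[np.cos(a),-np.sin(a)],[np.sin(a),np.cos(a)]])
for n,l in [("L",(0,.065)),("R",(0,-.065))]:
    print(n,Rm@l+[x,y])
s={}
for n,u in [("kt",(287,418))]:
    w=at_z("top",f(u),.118);print("knob",w,Rm.T@(w[:2]-[x,y]))
for n,u0,u1 in [("L",(200,262),(262,298)),("R",(440,355),(395,300))]:
    d=at_z("top",f(u1),.124)-at_z("top",f(u0),.124);print(n,(a-np.arctan2(d[1],d[0]))%(2*np.pi))
# scene check
for t,p in [("plate_left",(0,.065,.084)),("plate_right",(0,-.065,.084))]:
    print(proj("scene",np.r_[Rm@p[:2]+[x,y],p[2]]))
E
```

```text
[ 0.58824771  0.00556162 -0.09077281]
[[-1.14 -2.41]
 [ 1.41 -1.5 ]
 [-2.03  0.75]
 [ 1.64  2.79]
 [-0.03 -0.3 ]
 [ 0.12 -0.21]]
L [0.59413984 0.07029401]
R [ 0.58235557 -0.05917078]
knob [0.50637635 0.01694915 0.118     ] [-0.08256655  0.00391916]
L 1.83140978979603
R 5.345159257179312
[[342.80378613 221.65578166]]
[[308.63008883 192.4500497 ]]
```

Emit:
{"name": "servo_tool", "arguments": {
  "plan": [
    [-1,-0.56,0,0,0,0.83,94],
    [-1,-0.56,0,0,0,0.83,94],
    [-1,-0.56,0,0,0,0.83,94],
    [-1,-0.56,0,0,0,0.83,94],
    [-1,-0.56,0,0,0,0.83,94],
    [-1,-0.56,0,0,0,0.83,94],
    [-1,-0.56,0,0,0,0.83,94],
    [-1,-0.56,0,0,0,0.83,94],
    [-1,-0.56,0,0,0,0.83,94],
    [-1,-0.56,0,0,0,0.83,94],
    [-1,-0.56,0,0,0,0.83,94]
  ]
}}

```text
time: 1.92
tool_pos: [0.2419, 0.4422, 0.2226]
ee_rot: [3.141, -0.0, 1.532]
wrist_force: [-0.2, 0.2, 1.1]
width: 0.0942
finger_force: 0.0
```

Emit:
{"name": "servo_tool", "arguments": {
  "plan": [
    [-1,1,0,0,0,0,94],
    [-1,1,0,0,0,0,94],
    [-1,1,0,0,0,0,94],
    [-1,1,0,0,0,0,94]
  ]
}}

```text
time: 2.25
tool_pos: [0.3409, 0.3359, 0.2226]
ee_rot: [3.14, 0.001, 1.534]
wrist_force: [0.7, 1.1, 0.9]
width: 0.094
finger_force: 0.0
```

Emit:
{"name": "servo_tool", "arguments": {
  "plan": [
    [-1,1,0,0,0,0,94],
    [-1,1,0,0,0,0,94],
    [-1,1,0,0,0,0,94],
    [-1,1,0,0,0,0,94]
  ]
}}

```text
time: 2.58
tool_pos: [0.4377, 0.232, 0.2225]
ee_rot: [3.14, 0.002, 1.533]
wrist_force: [0.6, 0.2, -0.2]
width: 0.094
finger_force: 0.0
```

Emit:
{"name": "servo_tool", "arguments": {
  "plan": [
    [-1,1,0,0,0,0,94],
    [-1,1,0,0,0,0,94],
    [-1,1,0,0,0,0,94],
    [-1,1,0,0,0,0,94],
    [-1,1,0,0,0,0,94]
  ]
}}

```text
time: 3.0
tool_pos: [0.5337, 0.129, 0.2217]
ee_rot: [-3.141, 0.001, 1.532]
wrist_force: [-0.4, -1.0, -0.5]
width: 0.0942
finger_force: 0.0
```

Emit:
{"name": "servo_tool", "arguments": {
  "plan": [
    [-0.57,0.62,0,0,0,0.2,40],
    [-0.57,0.62,0,0,0,0.2,40],
    [-0.57,0.62,0,0,0,0.2,40],
    [-0.57,0.62,0,0,0,0.2,40],
    [-0.57,0.62,0,0,0,0.2,40]
  ]
}}

```text
time: 3.42
tool_pos: [0.5911, 0.0741, 0.2223]
ee_rot: [-3.14, -0.001, 1.225]
wrist_force: [-0.1, -0.0, 0.9]
width: 0.0643
finger_force: 0.0
```

```bash
cat >> h.py <<'E'
def wray(o,uv):
    p=robot.camera_params("wrist");K=p["camera_matrix"];T=p["tool_from_camera"]
    v=np.array([uv[0]-K[0,2],uv[1]-K[1,2]])/K[0,0];r=np.hypot(*v)
    d=np.r_[v/r*np.sin(r),np.cos(r)];Rt=R.from_euler("xyz",o["ee_rot"]).as_matrix()
    return o["tool_pos"]+Rt@T[:3,3],Rt@T[:3,:3]@d
def wat_z(o,uv,z):
    c,d=wray(o,uv);return c+d*(z-c[2])/d[2]
def wproj(o,P):
    p=robot.camera_params("wrist");K=p["camera_matrix"];T=p["tool_from_camera"]
    Rt=R.from_euler("xyz",o["ee_rot"]).as_matrix()
    c=T[:3,:3].T@(Rt.T@(np.asarray(P)-o["tool_pos"])-T[:3,3]);s=np.hypot(c[0],c[1])
    return K[:2,2]+K[0,0]*np.arctan2(s,c[2])*c[:2]/s
E
python3 - <<'E'
from h import *
o=robot.get_obs();im=robot.snapshot("wrist");cv2.imwrite("pics/w1.png",im[:,:,::-1]);print(o["tool_pos"],o["ee_rot"])
for P in [(.594,.0703,.124),(.5824,-.0592,.124),(.499,.0147,.118)]: print(wproj(o,P))
for t in ["plate_left","plate_right","bolt_knob","dial_left_grip","dial_right_grip"]:
    print(t,[(np.round(d["extent"],1),round(d["conf"],2)) for d in robot.find_in(t,"wrist")[:2]])
s=robot.snapshot("scene");t=robot.snapshot("top");cv2.imwrite("pics/s1.png",np.vstack([cv2.resize(s[120:280,200:440],None,fx=2,fy=2),cv2.resize(t[90:290,200:440],None,fx=2,fy=2)[:280]])[:,:,::-1])
E
```

```text
[0.59108026 0.07409183 0.22234275] [-3.14035437e+00 -5.96895767e-04  1.22531391e+00]
[326.53463851 209.53548698]
[358.03250428 327.83622925]
[255.00443932 289.85868287]
plate_left [(array([326.2, 197.5,  87.7,  82.8]), 0.9), (array([356. , 326.9,  38.3,  26.1]), 0.66)]
plate_right [(array([355.8, 306.4,  64.5,  73.1]), 0.64), (array([242.8,  73.3,  73.5,  74.5]), 0.32)]
bolt_knob [(array([257.3, 259.1,  78.4, 173.5]), 0.67), (array([325.5, 197.2,  87.7,  81.3]), 0.47)]
dial_left_grip [(array([328.6, 199.6,  47.6,  51.5]), 0.72)]
dial_right_grip [(array([356.5, 326.3,  38. ,  25.8]), 0.66), (array([256.6, 258.5,  85.2, 181.4]), 0.55)]
```

View pics/w1.png

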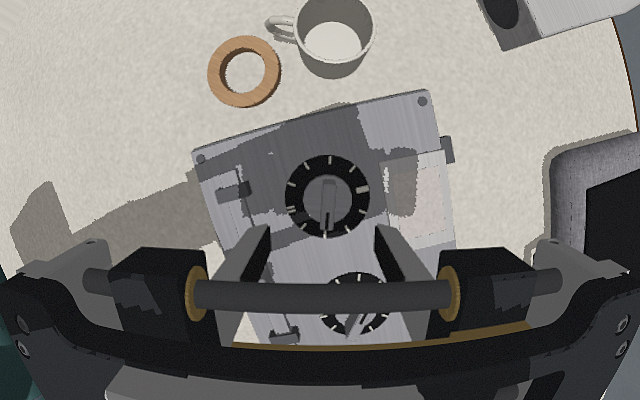

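View pics/s1.png

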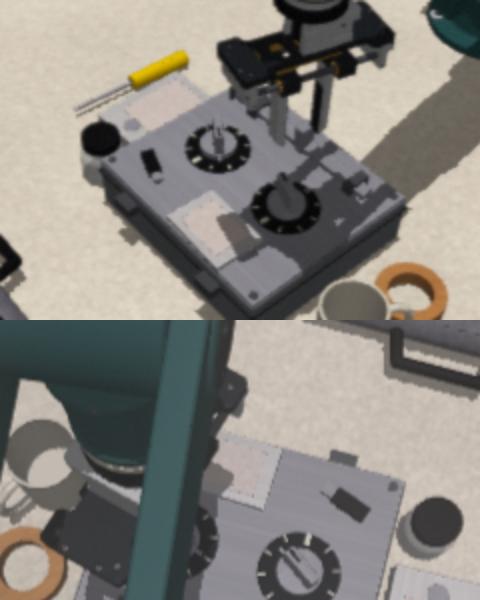

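The wrist view shows the left plate at (327,197), with the bar upright in the image and its nose down at about (327,228). The bolt's left end sticks out beyond the strap at about (238,170). In the scene view the gripper hides most of the latch.

```bash
python3 - <<'E'
from h import *
o=robot.get_obs()
print(wat_z(o,(326.4,197.5),.084))
im=cv2.imread("pics/w1.png")
cv2.imwrite("pics/w1c.png",cv2.resize(im[130:250,180:400],None,fx=3.6,fy=3.6,interpolation=cv2.INTER_CUBIC)[:600,:800])
x,y,a=.5882,.0056,-.0908;Rm=np.array([[np.cos(a),-np.sin(a)],[np.sin(a),np.cos(a)]])
for l in [(-.09,.095,.095),(-.09,.11,.089),(0,.065,.084),(0,.065,.124)]: print(l,wproj(o,np.r_[Rm@l[:2]+[x,y],l[2]]))
E
```

```text
[0.59537886 0.07143549 0.084     ]
(-0.09, 0.095, 0.095) [229.71663386 195.29618537]
(-0.09, 0.11, 0.089) [227.00822858 179.85487949]
(0, 0.065, 0.084) [325.55950674 198.94367758]
(0, 0.065, 0.124) [326.07785993 209.06995183]
```

View pics/w1c.png

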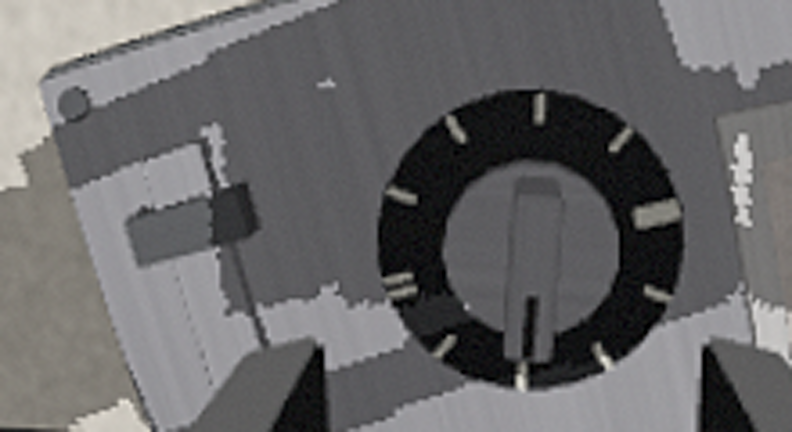

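The crop shows the bar tilted about 0.07 rad from the tool's x axis, with its nose (dark line) at the bottom. The bolt's end is visible at about (175,150), above the strap at (190,225).

Emit:
{"name": "servo_tool", "arguments": {
  "plan": [
    [0,0,0.4,0,0,0.04,40],
    [0,0,0.7,0,0,0.04,40],
    [0,0,0.7,0,0,0.04,40],
    [0,0,0.7,0,0,0.04,40],
    [0,0,0.7,0,0,0.04,40]
  ]
}}

```text
time: 4.23
tool_pos: [0.5924, 0.0733, 0.1543]
ee_rot: [3.139, -0.001, 1.16]
wrist_force: [0.9, -0.2, 0.3]
width: 0.0398
finger_force: 0.0
```

```bash
python3 - <<'E'
from h import *
o=robot.get_obs();im=robot.snapshot("wrist");cv2.imwrite("pics/w2.png",im[:,:,::-1]);print(o["tool_pos"],o["ee_rot"])
for P in [(.5945,.0707,.124)]: print(wproj(o,P))
for t in ["plate_left","dial_left_grip"]:
    print(t,[(np.round(d["extent"],1),round(d["conf"],2)) for d in robot.find_in(t,"wrist")[:2]])
E
```

```text
[0.59243992 0.07329751 0.15433683] [ 3.13940405e+00 -1.15009184e-03  1.16036012e+00]
[326.05320692 234.27461559]
plate_left [(array([324.7, 213.8, 111.4, 102.7]), 0.58), (array([327.3, 225.6,  61.4,  78.2]), 0.45)]
dial_left_grip [(array([304. ,  33.9, 138. ,  66.3]), 0.7), (array([327.6, 221.9,  60.3,  73.9]), 0.64)]
```

View pics/w2.png

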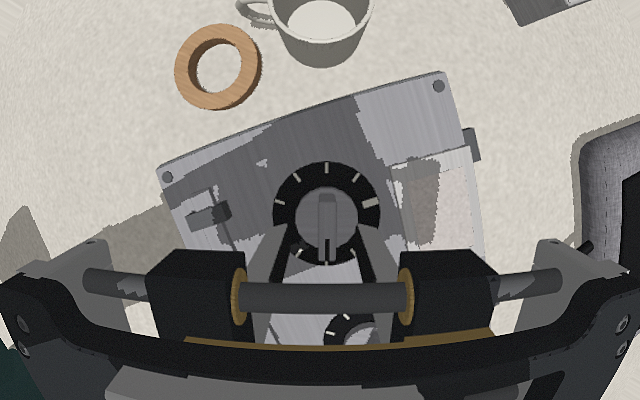

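The bar is at column 327, between the fingers (281 and 370), and aligned. The bolt end is visible near (195,185). Next I descend and grip.

Emit:
{"name": "servo_tool", "arguments": {
  "plan": [
    [-0.02,0.02,0.2,0,0,0,40],
    [-0.02,0.02,0.37,0,0,0,40],
    [-0.02,0.02,0.37,0,0,0,30],
    [-0.02,0.02,0.37,0,0,0,0],
    [-0.02,0.02,0.37,0,0,0,0],
    [-0.02,0.02,0.37,0,0,0,0],
    [-0.02,0.02,0.37,0,0,0,0],
    [-0.02,0.02,0.37,0,0,0,0],
    [-0.02,0.02,0.37,0,0,0,0]
  ]
}}

```text
time: 5.13
tool_pos: [0.5946, 0.0702, 0.1175]
ee_rot: [3.136, -0.002, 1.16]
wrist_force: [4.9, -1.9, 3.7]
width: 0.0117
finger_force: 30.0
```

```bash
python3 - <<'E'
from h import *
o=robot.get_obs();im=robot.snapshot("wrist");cv2.imwrite("pics/w3.png",im[:,:,::-1]);np.save("w3.npy",im)
print({k:np.round(o[k],4) for k in ["time","tool_pos","ee_rot","wrist_force","wrist_torque","width","finger_force"]})
x,y,a=.5882,.0056,-.0908;Rm=np.array([[np.cos(a),-np.sin(a)],[np.sin(a),np.cos(a)]])
print("theta",(a-(o["ee_rot"][2]+np.pi))%(2*np.pi))
for l in [(-.09,.095,.095),(-.09,.12,.089),(-.09,.0,.118)]: print(l,wproj(o,np.r_[Rm@l[:2]+[x,y],l[2]]))
cv2.imwrite("pics/w3c.png",cv2.resize(im[140:260,100:300,::-1],None,fx=4,fy=4))
E
```

```text
{'time': np.float64(5.1333), 'tool_pos': array([0.5946, 0.0702, 0.1175]), 'ee_rot': array([ 3.1364e+00, -1.9000e-03,  1.1597e+00]), 'wrist_force': array([ 4.8657, -1.8576,  3.7114]), 'wrist_torque': array([-0.2394, -0.5053, -0.0967]), 'width': np.float64(0.0117), 'finger_force': np.float64(30.0061)}
theta 1.891135915530147
(-0.09, 0.095, 0.095) [180.94497581 233.79814564]
(-0.09, 0.12, 0.089) [170.77887195 197.76247956]
(-0.09, 0.0, 0.118) [229.56071167 363.29785301]
```

View pics/w3c.png

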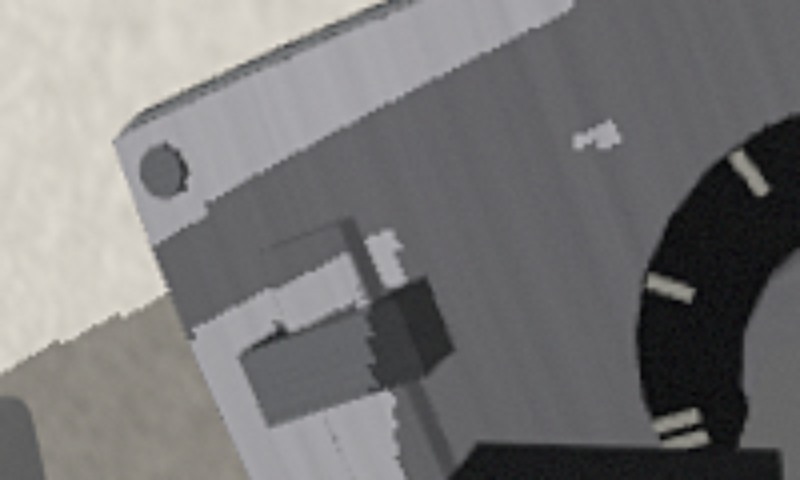

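The crop shows the bolt's end corner at (350,218), i.e. raw (187.5,194.5), beyond the left strap. I can track that corner.

```bash
cat >> h.py <<'E'
X,Y,A=.5882,.0056,-.0908;RC=np.array([[np.cos(A),-np.sin(A)],[np.sin(A),np.cos(A)]])
def case2w(l): return np.r_[RC@np.asarray(l[:2])+[X,Y],l[2]]
def theta(o): return (A-(o["ee_rot"][2]+np.pi))%(2*np.pi)
YS=np.arange(.100,.149,.001)
def bolt_end(o,im):
    """end of the dark side face of the bolt, in the case's y"""
    g=cv2.GaussianBlur(cv2.cvtColor(im,cv2.COLOR_RGB2GRAY),(0,0),.7).astype(np.float32)
    def prof(xs,z):
        P=np.array([[wproj(o,case2w((x,y,z))) for y in YS] for x in xs],np.float32)
        return cv2.remap(g,P[...,0],P[...,1],cv2.INTER_LINEAR)
    return prof(np.arange(-.100,-.066,.002),.089)
def state():
    o=robot.get_obs();im=robot.snapshot("wrist")
    return o,im
E
python3 - <<'E'
from h import *
o=robot.get_obs();im=np.load("w3.npy")
w=wat_z(o,(187.5,194.5),.089);print(RC.T@(w[:2]-[X,Y]))
w=wat_z(o,(176,199),.089);print(RC.T@(w[:2]-[X,Y]))
p=bolt_end(o,im);print("y mm",(YS[::2]*1000).astype(int))
for x,r in zip(np.arange(-.100,-.066,.002),p): print(int(round(x*1000)),r[::2].astype(int))
E
```

```text
[-0.07667358  0.11790326]
[-0.08642341  0.11790384]
y mm [100 102 104 106 108 110 112 114 116 118 120 122 124 126 128 130 132 134
 136 138 140 142 144 146 148]
-100 [101  98  70 156 165 166 129 101 101 102 101 101 101 101 100 117 166 165
 165 165 165 165 165 165 123]
-98 [101  97  69 134 163 163 136 100 101 101 101 101 101 100 101 108 165 163
 164 165 164 164 164 164 123]
-96 [102  97 141 163 162 161 109 100 100  97 100 100 101 101 100 103 165 164
 164 164 164 164 164 165 120]
-94 [101  97 140 162 162 163 114  98 100  97 101 101 103 101 102 102 163 165
 165 165 165 165 165 165 123]
-92 [101  98 141 161 160 162 121  96  97  93  98  99  98  98  99  97 155 161
 162 161 162 162 162 163 123]
-90 [101  97 129 162 162 162 134  97  98  93  99  99  99  98  99  98 158 161
 162 162 162 162 162 163 121]
-88 [102  97 115 162 162 162 140  98  98  94 100 101 101 101 101  99 156 163
 163 164 163 163 163 164 120]
-86 [101  96 104 162 161 161 145  96  98  94 100 100 100  99 101  98 145 162
 163 163 163 163 163 164 120]
-84 [101  97 107 165 164 163 157  98  99  95 100 101 101 102 101 101 137 165
 165 1
[... 179 characters left out ...]
 101 102 101 101 101 132 166
 166 166 165 166 165 166 120]
-78 [ 58  57  68  75  73  73  74  74  74  79 100 100 100 100 100 100 117 165
 163 163 163 163 162 162 115]
-76 [ 59  58  67 100 105 111 113 101  89  93 101 102 102 102 102 101 107 165
 164 165 165 164 165 166 121]
-74 [ 49  47  64 167 168 168 167 146 101 102 102 102 102 102 101 102 104 166
 166 166 165 165 166 167 121]
-72 [ 45  46  61 160 156 154 168 146 102 103 103 103 103 104 103 103 103 166
 167 167 167 167 167 168 118]
-70 [ 45  45  52 101  99 113 131 117 101 102 102 101 102 102 101 101 102 165
 164 164 164 164 164 165 113]
-68 [ 57  51  60 101  99  99  98 100 100  99 100  99 100 100 100  99  98 159
 162 162 162 162 162 162 108]
```

Emit:
{"name": "servo_tool", "arguments": {
  "plan": [
    [0,0,0,0,0,0.04,0],
    [0,0,0,0,0,0.08,0],
    [0,0,0,0,0,0.12,0],
    [0,0,0,0,0,0.16,0],
    [0,0,0,0,0,0.16,0],
    [0,0,0,0,0,0.16,0]
  ]
}}

```text
time: 5.68
tool_pos: [0.5944, 0.0704, 0.1175]
ee_rot: [3.138, -0.003, 0.91]
wrist_force: [5.0, -1.1, 5.7]
width: 0.012
finger_force: 30.0
```

```bash
cat > chk.py <<'E'
from h import *
o,im=state();np.save("last.npy",im);xs=np.arange(-.100,-.066,.002);p=bolt_end(o,im)
r=p[10:13].min(0)/np.median(p[7:10],0)
print("t",round(o["time"],2),"theta",round(theta(o),3),"F",o["wrist_force"].round(1),"T",o["wrist_torque"].round(2),"pos",o["tool_pos"].round(4))
b=np.where(r>.85)[0];k=YS>.106;print("end",[round(1e3*y) for y,v in zip(YS,r) if v<.85 and y>.104][-1:], (r[4::2]*100).astype(int))
E
python3 chk.py
```

```text
t 5.68 theta 2.141 F [ 5.  -1.1  5.7] T [-0.22 -0.58 -0.18] pos [0.5944 0.0704 0.1175]
end [132] [ 60  46  47  46  50  77  77  84  98  99  99  99  99 100  75  99  99  99
  99  98  98  95 100]
```

Emit:
{"name": "servo_tool", "arguments": {
  "plan": [
    [0,0,0,0,0,0.035,0],
    [0,0,0,0,0,0.035,0],
    [0,0,0,0,0,0.035,0]
  ]
}}

```text
time: 5.98
tool_pos: [0.5943, 0.0704, 0.1175]
ee_rot: [3.138, -0.003, 0.855]
wrist_force: [3.7, -0.7, 5.8]
width: 0.0118
finger_force: 30.0
```

```bash
sed -i 's/^b=.*$/q=r[YS>.106];n=int(np.argmax(q>.88));print("END",round(1e3*YS[YS>.106][n]),(q[::2]*100).astype(int))/' chk.py; python3 chk.py
```

```text
t 5.98 theta 2.196 F [ 3.7 -0.7  5.8] T [-0.25 -0.52 -0.15] pos [0.5943 0.0704 0.1175]
END 119 [ 47  47  48  49  78  78  84  99  99  99  99 100 100  74 100  98  99  99
  98  99  97  98]
```

Emit:
{"name": "servo_tool", "arguments": {
  "plan": [
    [0,0,0,0,0,0.032,0],
    [0,0,0,0,0,0.032,0],
    [0,0,0,0,0,0.032,0]
  ]
}}

```text
time: 6.28
tool_pos: [0.5943, 0.0704, 0.1175]
ee_rot: [3.138, -0.003, 0.805]
wrist_force: [4.0, -0.9, 5.2]
width: 0.0113
finger_force: 30.0
```

```bash
python3 chk.py
```

```text
t 6.28 theta 2.246 F [ 4.  -0.9  5.2] T [-0.22 -0.5  -0.19] pos [0.5943 0.0704 0.1175]
END 119 [ 47  47  47  48  79  79  84 100  98  99 100  99  99  81  99  99  99  99
  99  99  95  97]
```

Emit:
{"name": "servo_tool", "arguments": {
  "plan": [
    [0,0,0,0,0,0.032,0],
    [0,0,0,0,0,0.032,0],
    [0,0,0,0,0,0.032,0]
  ]
}}

```text
time: 6.58
tool_pos: [0.5943, 0.0704, 0.1175]
ee_rot: [3.138, -0.004, 0.754]
wrist_force: [4.3, -0.7, 5.6]
width: 0.0119
finger_force: 30.0
```

```bash
python3 chk.py
```

```text
t 6.58 theta 2.297 F [ 4.3 -0.7  5.6] T [-0.18 -0.47 -0.25] pos [0.5943 0.0704 0.1175]
END 120 [ 46  47  47  52  78  78  78  96  99  99  99  99  99  82  99  99  99  99
  99  99  97 103]
```

Emit:
{"name": "servo_tool", "arguments": {
  "plan": [
    [0,0,0,0,0,0.025,0],
    [0,0,0,0,0,0.025,0],
    [0,0,0,0,0,0.025,0]
  ]
}}

```text
time: 6.88
tool_pos: [0.5943, 0.0705, 0.1175]
ee_rot: [3.139, -0.004, 0.715]
wrist_force: [4.2, -0.4, 5.3]
width: 0.0119
finger_force: 30.0
```

```bash
python3 chk.py
```

```text
t 6.88 theta 2.336 F [ 4.2 -0.4  5.3] T [-0.2  -0.44 -0.18] pos [0.5943 0.0705 0.1175]
END 121 [ 48  47  47  53  79  79  79  84 100  99  99  99  96  89  99  99  99  99
  99  98  98 102]
```

Emit:
{"name": "servo_tool", "arguments": {
  "plan": [
    [0,0,0,0,0,0.02,0],
    [0,0,0,0,0,0.02,0],
    [0,0,0,0,0,0.02,0]
  ]
}}

```text
time: 7.18
tool_pos: [0.5943, 0.0705, 0.1175]
ee_rot: [3.139, -0.004, 0.684]
wrist_force: [4.7, -1.0, 5.5]
width: 0.0117
finger_force: 30.0
```

```bash
python3 chk.py
```

```text
t 7.18 theta 2.367 F [ 4.7 -1.   5.5] T [-0.15 -0.41 -0.18] pos [0.5943 0.0705 0.1175]
END 123 [ 41  48  47  49  79  79  78  78  86 100  98 100  98  85  99  99  99  99
  99  98  98 105]
```

Emit:
{"name": "servo_tool", "arguments": {
  "plan": [
    [0,0,0,0,0,0.02,0],
    [0,0,0,0,0,0.02,0],
    [0,0,0,0,0,0.02,0]
  ]
}}

```text
time: 7.48
tool_pos: [0.5942, 0.0705, 0.1175]
ee_rot: [3.139, -0.004, 0.652]
wrist_force: [4.8, -0.9, 5.8]
width: 0.0116
finger_force: 30.0
```

```bash
python3 chk.py
```

```text
t 7.48 theta 2.398 F [ 4.8 -0.9  5.8] T [-0.2  -0.46 -0.16] pos [0.5942 0.0705 0.1175]
END 106 [100  48  49  52  79  79  78  78  79  79  99  99  97  86 100  99  99  99
  99  99  96  98]
```

```bash
sed -i 's/YS>.106/YS>.110/g' chk.py; python3 chk.py;  python3 - <<'E'
from h import *
print(robot.get_obs()["time"])
p=bolt_end(robot.get_obs(),np.load("last.npy"));print(p[11,18:32].astype(int),YS[18])
E
```

```text
t 7.53 theta 2.398 F [ 4.9 -0.7  6.3] T [-0.16 -0.43 -0.13] pos [0.5943 0.0705 0.1175]
END 126 [ 49  51  80  79  79  79  79  79  98  99  97  86 100  99  99  99  99  99
  95  99]
7.5833
[ 77  77  77  76  76  77  77  82  95 100 100 100 100 115] 0.11800000000000002
```

Emit:
{"name": "servo_tool", "arguments": {
  "plan": [
    [0,0,0,0,0,0.01,0],
    [0,0,0,0,0,0.01,0],
    [0,0,0,0,0,0.01,0]
  ]
}}

```text
time: 7.83
tool_pos: [0.5942, 0.0705, 0.1175]
ee_rot: [3.139, -0.004, 0.637]
wrist_force: [4.3, -0.8, 5.6]
width: 0.0116
finger_force: 30.0
```

```bash
cat >> chk.py <<'E'
print(p[11,14:40].astype(int))
E
python3 chk.py
```

```text
t 7.83 theta 2.414 F [ 4.3 -0.8  5.6] T [-0.2  -0.51 -0.03] pos [0.5942 0.0705 0.1175]
END 126 [ 49  52  78  80  78  78  78  78  97 100  96  93 100  99  98  99  99  99
  97 105]
[ 75  76  77  78  75  75  76  76  76  76  76  80  93 101 100  99  99 111
 151 165 164 164 164 163 163 163]
```

The left dial has released: the bolt end moved about 7.5 mm and holds. Next I let go, lift, and go over to the right dial.

Emit:
{"name": "servo_tool", "arguments": {
  "plan": [
    [0,0,0,0,0,0,40],
    [0,0,0,0,0,0,40],
    [0,0,0,0,0,0,40],
    [0,0,-0.25,0,0,0,40],
    [0,0,-0.5,0,0,0,40],
    [-0.3,0.33,-0.5,0,0,-0.05,40],
    [-0.6,0.66,-0.5,0,0,-0.1,40],
    [-0.87,0.97,-0.5,0,0,-0.13,40],
    [-0.87,0.97,-0.5,0,0,-0.13,40],
    [-0.87,0.97,-0.5,0,0,-0.13,40],
    [-0.87,0.97,-0.5,0,0,-0.13,40]
  ]
}}

```text
time: 8.8
tool_pos: [0.5796, -0.0587, 0.1645]
ee_rot: [-3.139, 0.0, 0.839]
wrist_force: [-0.2, 0.0, -0.2]
width: 0.0401
finger_force: 0.0
```

```bash
python3 - <<'E'
from h import *
o,im=state();print(o["time"],o["tool_pos"],o["ee_rot"],wproj(o,(.5825,-.059,.124)),wproj(o,case2w((-.09,.008,.118))),wproj(o,case2w((-.09,.126,.089))))
cv2.imwrite("pics/w4.png",im[:,:,::-1])
E
```

```text
8.8 [ 0.57956064 -0.0586712   0.16449922] [-3.13883886e+00  1.19433271e-04  8.38586718e-01] [325.68657338 224.87006382] [173.25725103 214.94090077] [115.9943097  102.22419889]
```

View pics/w4.png

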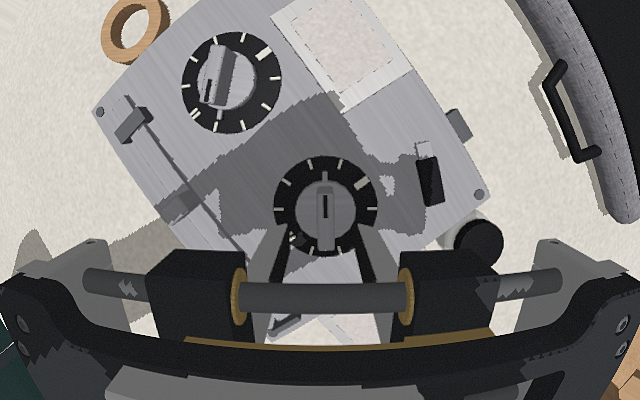

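The right bar is centred at column 325 and aligned, nose up. Both the knob (175,210) and the bolt end (120,100) are visible.

Emit:
{"name": "servo_tool", "arguments": {
  "plan": [
    [0.01,0.01,0.25,0,0,0,40],
    [0.01,0.01,0.5,0,0,0,40],
    [0.01,0.01,0.5,0,0,0,40],
    [0.01,0.01,0.5,0,0,0,0],
    [0.01,0.01,0.5,0,0,0,0],
    [0.01,0.01,0.5,0,0,0,0],
    [0.01,0.01,0.5,0,0,0,0],
    [0.01,0.01,0.5,0,0,0,0],
    [0.01,0.01,0.5,0,0,0,0]
  ]
}}

```text
time: 9.6
tool_pos: [0.5822, -0.059, 0.1162]
ee_rot: [3.14, -0.001, 0.84]
wrist_force: [1.4, 0.6, 1.6]
width: 0.0117
finger_force: 30.0
```

```bash
cat > chk2.py <<'E'
from h import *
o,im=state();np.save("last.npy",im)
th=(A-o["ee_rot"][2])%(2*np.pi)
print("t",round(o["time"],2),"theta",round(th,3),"F",o["wrist_force"].round(1),"T",o["wrist_torque"].round(2),"pos",o["tool_pos"].round(4),wproj(o,case2w((-.09,.126,.089))).round())
p=bolt_end(o,im)
print((1e3*YS[14]).round());print(p[10,14:46].astype(int));print(p[11,14:46].astype(int));print(p[12,14:46].astype(int));print(p[4,14:46].astype(int))
E
python3 chk2.py; python3 -c "
import numpy as np,cv2;im=np.load('last.npy');cv2.imwrite('pics/w5.png',cv2.resize(im[40:290,20:320,::-1],None,fx=2.4,fy=2.4))"
```

```text
t 9.6 theta 5.353 F [1.4 0.6 1.6] T [ 0.   0.1 -0.1] pos [ 0.5822 -0.059   0.1162] [ 78. 102.]
114.0
[142 144 143 143 142 145 143 145 140 130 126 142 159 171 172 171 171 171
 171 171 171 171 170 171 171 170 172 187 205 212 213 213]
[ 78  80  79  80  79  81  79  79  79  97 131 162 169 168 168 168 168 168
 168 168 168 168 167 167 168 166 168 184 205 213 213 212]
[ 82  83  83  83  84  80  84 107 144 167 171 169 169 168 168 168 168 168
 167 168 169 168 169 168 167 166 166 176 207 214 214 214]
[164 165 164 164 164 164 164 165 165 165 165 164 163 165 167 167 167 168
 167 167 168 168 169 168 167 167 171 187 206 213 214 214]
```

View pics/w5.png

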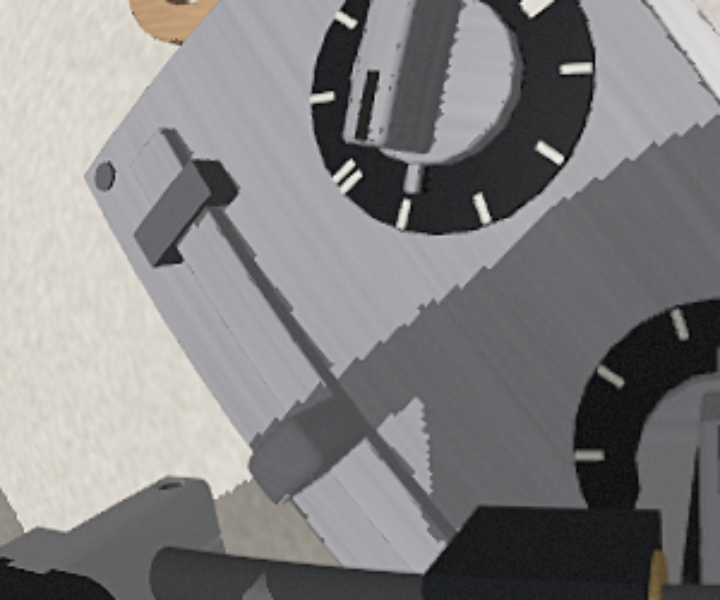

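The bolt end is clear at about (170,130) in the crop. I turn the right dial anticlockwise to just before its search band.

Emit:
{"name": "servo_tool", "arguments": {
  "plan": [
    [0,0,0,0,0,-0.06,0],
    [0,0,0,0,0,-0.12,0],
    [0,0,0,0,0,-0.18,0],
    [0,0,0,0,0,-0.24,0],
    [0,0,0,0,0,-0.3,0],
    [0,0,0,0,0,-0.36,0],
    [0,0,0,0,0,-0.36,0],
    [0,0,0,0,0,-0.36,0]
  ]
}}

```text
time: 10.32
tool_pos: [0.5825, -0.0592, 0.1161]
ee_rot: [3.139, -0.0, 1.403]
wrist_force: [2.8, 0.0, 1.4]
width: 0.0118
finger_force: 30.0
```

```bash
python3 chk2.py
```

```text
t 10.32 theta 4.79 F [2.8 0.  1.4] T [-0.07 -0.47  0.11] pos [ 0.5825 -0.0592  0.1161] [171. -25.]
114.0
[0 0 0 0 0 0 0 0 0 0 0 0 0 0 0 0 0 0 0 0 0 0 0 0 0 0 0 0 0 0 0 0]
[0 0 0 0 0 0 0 0 0 0 0 0 0 0 0 0 0 0 0 0 0 0 0 0 0 0 0 0 0 0 0 0]
[0 0 0 0 0 0 0 0 0 0 0 0 0 0 0 0 0 0 0 0 0 0 0 0 0 0 0 0 0 0 0 0]
[0 0 0 0 0 0 0 0 0 0 0 0 0 0 0 0 0 0 0 0 0 0 0 0 0 0 0 0 0 0 0 0]
```

```bash
python3 - <<'E'
from h import *
o=robot.get_obs();im=np.load("last.npy")
for y in (.009,.014): print(wproj(o,case2w((-.09,y,.118))),wproj(o,case2w((-.09,y,.089))),proj("top",case2w((-.09,y,.118))),proj("scene",case2w((-.09,y,.118))))
print(proj("top",case2w((-.09,.126,.089))),proj("scene",case2w((-.09,.126,.089))))
s=robot.snapshot("scene");t=robot.snapshot("top")
a=cv2.resize(im[60:300,120:320],(500,600));b=cv2.resize(s[160:260,300:400],(300,300));c=cv2.resize(t[180:280,240:340],(300,300))
cv2.imwrite("pics/m.png",np.hstack([a,np.vstack([b,c])])[:,:,::-1])
E
```

```text
[153.35897524 135.11950096] [175.20767037 133.64036937] [[302.01688669 247.37760195]] [[354.40408471 182.99169785]]
[152.49761623 126.51280098] [174.46388153 126.14626524] [[299.5077048  246.67244124]] [[355.77043855 184.05452904]]
[[246.40911608 233.23957244]] [[386.44073732 216.99848312]]
```

View pics/m.png

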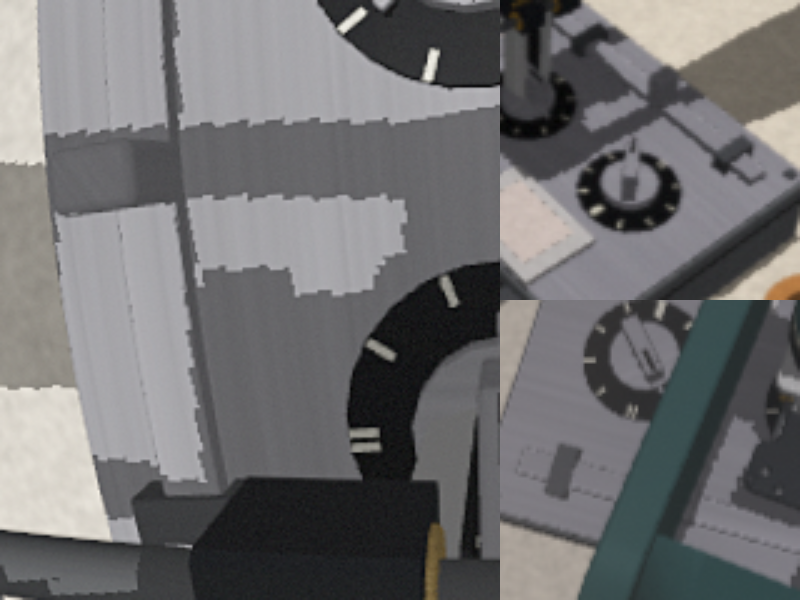

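The wrist view shows the knob's top centred at about raw (158,131), and the top view shows the bolt end at about (246,233). Both can be tracked.

```bash
cat > chk2.py <<'E'
from h import *
import os
o,im=state();np.save("last.npy",im)
th=(A-o["ee_rot"][2])%(2*np.pi)
print("t",round(o["time"],2),"theta",round(th,3),"F",o["wrist_force"].round(1),"T",o["wrist_torque"].round(2),"pos",o["tool_pos"].round(4))
g=cv2.cvtColor(im,cv2.COLOR_RGB2GRAY).astype(np.float32)
ys=np.arange(-.012,.034,.001)
for x in (-.093,-.088,-.083):
    P=np.array([wproj(o,case2w((x,y,.118))) for y in ys],np.float32)
    print(x,cv2.remap(g,P[:,:1],P[:,1:],cv2.INTER_LINEAR)[:,0].astype(int))
t=robot.snapshot("top").astype(float)[215:255,225:262].mean(2)
if not os.path.exists("tref.npy"): np.save("tref.npy",t)
print("topdiff",round(np.abs(t-np.load("tref.npy")).mean(),2),np.abs(t-np.load("tref.npy")).max())
E
python3 chk2.py
```

```text
t 10.47 theta 4.789 F [ 4.1 -0.5  1.9] T [-0.06 -0.55  0.07] pos [ 0.5826 -0.0592  0.1162]
-0.093 [163 163 165 164 163 164 163 162 164 162 163 162 163 162 165 129 104  94
 102 100 101 101 103 100 100 101 103 104 105 102 101  94 100  98 106 168
 163 160 161 161 160 161 159 160 159 161]
-0.088 [163 163 163 162 163 163 163 163 162 162 163 162 162 162 166 143  86  94
  99 103 103 104 104 103 102 103 104 105 104 101  98  93  99  99 123 155
 160 161 160 161 160 160 160 160 160 160]
-0.083 [165 166 165 165 166 166 165 165 166 166 165 165 165 164 170 120  87  96
 102 104 103 103 103 100 103 101 103 104 103 101  98  95 102  94 159 166
 165 165 166 165 165 164 165 165 165 165]
topdiff 0.0 0.0
```

Emit:
{"name": "servo_tool", "arguments": {
  "plan": [
    [0,0,0,0,0,-0.03,0],
    [0,0,0,0,0,-0.03,0],
    [0,0,0,0,0,-0.03,0]
  ]
}}

```text
time: 10.82
tool_pos: [0.5826, -0.0592, 0.1161]
ee_rot: [3.139, -0.0, 1.451]
wrist_force: [5.1, -0.7, 1.3]
width: 0.0121
finger_force: 30.0
```

```bash
python3 chk2.py
```

```text
t 10.82 theta 4.741 F [ 5.1 -0.7  1.3] T [-0.06 -0.96  0.16] pos [ 0.5826 -0.0592  0.1161]
-0.093 [165 165 165 165 164 164 163 164 165 164 164 164 163 163 162 167 100  90
  97 100 100 103 102 101 100  99 102 104 104 105 104  95  97  99  97 165
 163 162 162 162 162 163 161 163 163 164]
-0.088 [164 164 164 164 163 163 163 163 162 162 162 163 163 162 162 167  97  89
  95 100 102 104 104 103 103 102 104 105 105 105 102  96  96 120 169 163
 161 160 160 161 161 160 161 160 160 161]
-0.083 [162 162 158 161 161 162 162 163 162 161 157 155 162 162 162 170  88  93
  99 103 104 103 102 104 103 102 102 102 101 104 101  98 100  93 153 162
 161 162 161 161 162 163 162 164 165 163]
topdiff 0.55 18.66666666666667
```

```bash
python3 - <<'E'
s=open("chk2.py").read()
s=s.replace('    print(x,cv2.remap(g,P[:,:1],P[:,1:],cv2.INTER_LINEAR)[:,0].astype(int))','    v=cv2.remap(g,P[:,:1],P[:,1:],cv2.INTER_LINEAR)[:,0];i=int(np.argmax(v<130));print(x,"edge mm",round(1e3*ys[i]-(130-v[i])/(v[i-1]-v[i]),2),v[8:28].astype(int))')
open("chk2.py","w").write(s)
E
```

Emit:
{"name": "servo_tool", "arguments": {
  "plan": [
    [0,0,0,0,0,-0.03,0],
    [0,0,0,0,0,-0.03,0],
    [0,0,0,0,0,-0.03,0]
  ]
}}

```text
time: 11.17
tool_pos: [0.5826, -0.0592, 0.1161]
ee_rot: [3.139, 0.0, 1.498]
wrist_force: [5.5, -0.4, 2.1]
width: 0.0117
finger_force: 30.0
```

```bash
python3 chk2.py
```

```text
t 11.17 theta 4.694 F [ 5.5 -0.4  2.1] T [-0.1  -0.96  0.18] pos [ 0.5826 -0.0592  0.1161]
-0.093 edge mm 5.45 [164 164 164 164 165 163 164 165 165 160  92  93  98 100 100 102 103 101
  99 100]
-0.088 edge mm 5.17 [162 163 163 161 162 162 162 161 165 141  75  92  97 102 104 105 103 103
 103 101]
-0.083 edge mm 4.69 [133 161 163 157 159 158 158 158 163 114  81  94 100 104 103 103 102 103
 102 101]
topdiff 0.62 17.0
```

Emit:
{"name": "servo_tool", "arguments": {
  "plan": [
    [0,0,0,0,0,-0.02,0],
    [0,0,0,0,0,-0.02,0],
    [0,0,0,0,0,-0.02,0]
  ]
}}

```text
time: 11.52
tool_pos: [0.5826, -0.0592, 0.1161]
ee_rot: [3.139, 0.0, 1.53]
wrist_force: [5.8, -0.4, 1.4]
width: 0.0118
finger_force: 30.0
```

```bash
python3 chk2.py
```

```text
t 11.52 theta 4.663 F [ 5.8 -0.4  1.4] T [-0.15 -0.95  0.1 ] pos [ 0.5826 -0.0592  0.1161]
-0.093 edge mm 6.51 [165 165 165 165 164 165 164 164 164 165 173  88  88  95 100  99 101 102
 103  99]
-0.088 edge mm 5.5 [162 163 164 163 163 163 163 162 163 166  93  73  86  93 100 101 104 104
 103 102]
-0.083 edge mm 5.23 [153 144 150 162 163 164 163 163 164 136 107  77  89  96 103 104 103 103
 103 102]
topdiff 0.63 20.33333333333333
```

Emit:
{"name": "servo_tool", "arguments": {
  "plan": [
    [0,0,0,0,0,-0.02,0],
    [0,0,0,0,0,-0.02,0],
    [0,0,0,0,0,-0.02,0]
  ]
}}

```text
time: 11.87
tool_pos: [0.5827, -0.0592, 0.1161]
ee_rot: [3.139, 0.0, 1.561]
wrist_force: [5.2, 0.0, 2.7]
width: 0.0116
finger_force: 30.0
```

```bash
python3 chk2.py
```

```text
t 11.87 theta 4.632 F [5.2 0.  2.7] T [-0.06 -0.9   0.01] pos [ 0.5827 -0.0592  0.1161]
-0.093 edge mm 6.54 [165 167 165 166 165 165 166 166 166 165 168  96  82  94  96 101 100 102
 103  99]
-0.088 edge mm 5.81 [163 164 163 162 163 163 164 164 163 164 121  87  83  93  98 102 104 105
 104 105]
-0.083 edge mm 4.6 [168 168 162 162 168 168 166 167 166 106 112  81  84  93 100 105 105 104
 104 103]
topdiff 0.68 20.33333333333333
```

Emit:
{"name": "servo_tool", "arguments": {
  "plan": [
    [0,0,0,0,0,-0.02,0],
    [0,0,0,0,0,-0.02,0],
    [0,0,0,0,0,-0.02,0]
  ]
}}

```text
time: 12.22
tool_pos: [0.5827, -0.0592, 0.1162]
ee_rot: [3.139, 0.0, 1.592]
wrist_force: [6.4, -0.3, 2.2]
width: 0.0119
finger_force: 30.0
```

```bash
python3 chk2.py
```

```text
t 12.22 theta 4.6 F [ 6.4 -0.3  2.2] T [-0.12 -0.93  0.04] pos [ 0.5827 -0.0592  0.1162]
-0.093 edge mm 6.74 [166 166 166 166 166 165 166 166 166 165 170 116  81  94  97 101 103 102
 104 102]
-0.088 edge mm 5.48 [165 165 164 164 164 164 163 164 163 167  90  87  83  91  97 102 103 104
 105 106]
-0.083 edge mm 4.53 [164 168 176 167 170 168 168 168 167  96 108  81  83  95 100 105 105 103
 104 103]
topdiff 0.7 20.666666666666657
```

```bash
cat > top.py <<'E'
from h import *
g=cv2.cvtColor(robot.snapshot("top"),cv2.COLOR_RGB2GRAY).astype(np.float32)
s=cv2.cvtColor(robot.snapshot("scene"),cv2.COLOR_RGB2GRAY).astype(np.float32)
ys=np.arange(.112,.148,.001)
for n,im in (("top",g),("scene",s)):
    acc=[]
    for x in np.arange(-.096,-.079,.001):
        P=proj(n,[case2w((x,y,.089)) for y in ys]).astype(np.float32)
        acc.append(cv2.remap(im,P[:,:1],P[:,1:],cv2.INTER_CUBIC)[:,0])
    print(n,np.mean(acc,0).round().astype(int))
E
python3 top.py; python3 - <<'E'
from h import *
im=cv2.imread("pics/s1.png")
g=cv2.cvtColor(cv2.imread("pics/top0.png"),cv2.COLOR_BGR2GRAY).astype(np.float32)
s=cv2.cvtColor(cv2.imread("pics/scene0.png"),cv2.COLOR_BGR2GRAY).astype(np.float32)
ys=np.arange(.112,.148,.001)
for n,im in (("top",g),("scene",s)):
    acc=[]
    for x in np.arange(-.096,-.079,.001):
        P=proj(n,[case2w((x,y,.089)) for y in ys]).astype(np.float32)
        acc.append(cv2.remap(im,P[:,:1],P[:,1:],cv2.INTER_CUBIC)[:,0])
    print(n,"start",np.mean(acc,0).round().astype(int))
E
```

```text
top [123 123 122 123 123 123 123 124 124 124 124 123 123 123 123 123 124 124
 120 116 118 123 126 127 127 127 127 127 127 127 127 128 129 124 112 109]
scene [134 134 134 134 133 133 133 134 136 137 137 135 134 133 133 134 134 132
 125 112  98  90  90  97 109 121 130 136 139 139 139 139 139 139 139 139]
top start [105 105 105 106 107 104 100 100 104 107 108 108 108 108 108 108 108 108
 108 108 108 108 108 108 108 108 108 108 108 108 108 109 110 105  95  93]
scene start [119 119 119 120 119 114 104  91  83  84  92 104 113 119 122 123 124 124
 123 123 123 122 123 123 123 123 123 123 123 123 123 123 123 123 123 122]
```

Top and scene views both put the bolt about 13 mm from its start, at about 14 mm, so the right dial has released. I let go, lift, and go over the knob.

Emit:
{"name": "servo_tool", "arguments": {
  "plan": [
    [0,0,0,0,0,0,44],
    [0,0,0,0,0,0,44],
    [0,0,0,0,0,0,44],
    [0,0,-0.25,0,0,0,44],
    [0,0,-0.5,0,0,0,44],
    [0.3,-0.27,-0.5,0,0,0.03,44],
    [0.6,-0.54,-0.5,0,0,0.07,44],
    [0.89,-0.81,-0.5,0,0,0.07,44],
    [0.89,-0.81,-0.5,0,0,0.07,44],
    [0.89,-0.81,-0.5,0,0,0.07,44],
    [0.89,-0.81,-0.5,0,0,0.07,44],
    [0.89,-0.81,-0.5,0,0,0.07,44]
  ]
}}

```text
time: 13.42
tool_pos: [0.4991, 0.0273, 0.1653]
ee_rot: [-3.141, 0.0, 1.483]
wrist_force: [0.7, 1.1, 0.2]
width: 0.0438
finger_force: 0.0
```

```bash
python3 top.py; python3 - <<'E'
from h import *
o,im=state();print(o["time"],o["tool_pos"],o["ee_rot"],o["width"],wproj(o,case2w((-.09,.014,.118))),wproj(o,[*o["tool_pos"][:2],.118]))
print([(np.round(d["extent"],1),round(d["conf"],2)) for d in robot.find_in("bolt_knob","wrist")[:3]])
cv2.imwrite("pics/k.png",cv2.resize(im[100:340,180:480,::-1],None,fx=2.4,fy=2.4))
E
```

```text
top [65 66 66 66 66 64 63 64 64 63 63 64 65 64 63 63 64 64 63 62 62 62 62 63
 61 56 52 50 49 49 50 50 50 50 50 51]
scene [130 131 131 130 131 131 131 131 132 134 133 132 131 130 131 132 132 130
 123 110  96  88  88  95 107 119 128 133 135 136 136 136 136 136 136 136]
13.5167 [0.49928443 0.02714605 0.16523862] [-3.14107105e+00  1.46934612e-04  1.48209489e+00] 0.04400456164210698 [322.22542674 223.32379819] [321.51359784 224.13723176]
[(array([327.9, 205.4,  33.7, 282.8]), 0.64)]
```

View pics/k.png

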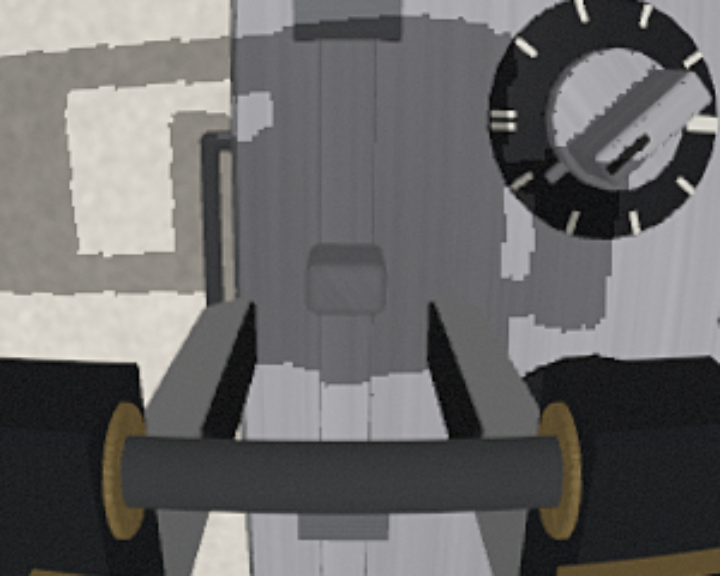

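The knob's top is at crop (346,290), between the fingers and nearly centred. Next I descend and grip it lightly.

Emit:
{"name": "servo_tool", "arguments": {
  "plan": [
    [0.02,0.015,0.25,0,0,0,44],
    [0.02,0.015,0.49,0,0,0,44],
    [0.02,0.015,0.49,0,0,0,44],
    [0.02,0.015,0.49,0,0,0,20],
    [0.02,0.015,0.49,0,0,0,20],
    [0.02,0.015,0.49,0,0,0,20],
    [0.02,0.015,0.49,0,0,0,20]
  ]
}}

```text
time: 14.2
tool_pos: [0.5008, 0.0298, 0.1183]
ee_rot: [3.14, -0.0, 1.483]
wrist_force: [-2.1, 0.4, 2.9]
width: 0.0238
finger_force: 30.0
```

Emit:
{"name": "servo_tool", "arguments": {
  "plan": [
    [0.04,0,0,0,0,0,20],
    [0.08,0,0,0,0,0,20],
    [0.12,0,0,0,0,0,20],
    [0.16,0,0,0,0,0,20],
    [0.2,0,0,0,0,0,20],
    [0.215,0,0,0,0,0,20],
    [0.215,0,0,0,0,0,20],
    [0.215,0,0,0,0,0,20]
  ]
}}

```text
time: 14.87
tool_pos: [0.5028, 0.0517, 0.1182]
ee_rot: [3.139, 0.0, 1.484]
wrist_force: [-2.6, -1.3, 6.3]
width: 0.0235
finger_force: 30.0
```

```bash
sed -i 's/.148/.170/' top.py; python3 top.py; python3 -c "
from h import *
o=robot.get_obs();print(o['tool_pos'],o['wrist_force'],RC.T@(o['tool_pos'][:2]-[X,Y]))"
```

```text
top [52 53 53 53 53 53 53 53 53 53 53 53 53 54 54 54 54 54 54 54 54 54 54 54
 54 54 54 55 54 54 55 55 55 55 55 55 55 55 56 56 56 56 56 55 56 56 56 56
 56 56 56 57 57 57 57 57 57 57 57]
scene [ 63  63  64  68  76  88 100 111 122 130 133 134 133 133 133 133 133 134
 135 135 135 134 134 134 134 135 135 134 134 134 135 134 134 134 134 134
 134 135 136 134 125 109  92  79  72  69  65  60  54  51  49  48  44  39
  36  38  47  61  78]
[0.50280675 0.05163976 0.1182352 ] [-0.89726411 -1.50226062  5.7335407 ] [-0.08921614  0.03810704]
```

Emit:
{"name": "servo_tool", "arguments": {
  "plan": [
    [0,0,0,0,0,0,44],
    [0,0,0,0,0,0,44],
    [0,0,0,0,0,0,44],
    [0,0,-0.25,0,0,0,44],
    [0,0,-0.5,0,0,0,44],
    [0,0,-0.9,0,0,0,44],
    [0,0,-0.9,0,0,0,44],
    [0,0,-0.9,0,0,0,44],
    [0,0,-0.9,0,0,0,44]
  ]
}}

```text
time: 15.72
tool_pos: [0.5021, 0.0515, 0.206]
ee_rot: [-3.141, -0.0, 1.484]
wrist_force: [0.0, -0.2, -0.7]
width: 0.044
finger_force: 0.0
```

```bash
python3 - <<'E'
from h import *
o,im=state();print(o["time"],o["tool_pos"],o["wrist_force"],o["finger_force"])
g=cv2.cvtColor(im,cv2.COLOR_RGB2GRAY).astype(np.float32)
YS=np.arange(.13,.175,.001)
for z,xs in ((.089,(-.094,-.09,-.086)),):
  for x in xs:
    P=np.array([wproj(o,case2w((x,y,z))) for y in YS],np.float32);print(cv2.remap(g,P[:,:1],P[:,1:],cv2.INTER_LINEAR)[:,0].astype(int))
ys=np.arange(.015,.06,.001)
P=np.array([wproj(o,case2w((-.088,y,.118))) for y in ys],np.float32);print("knob",cv2.remap(g,P[:,:1],P[:,1:],cv2.INTER_LINEAR)[:,0].astype(int))
E
python3 top.py
```

```text
15.7167 [0.50209778 0.05149398 0.20602352] [ 0.03593443 -0.17074114 -0.68287096] 0.0
[167 167 168 167 167 167 167 168 168 169 168 169 168 168 169 168 169 169
 169 169 170 171 163 129 206 200 198 198 195 194 192 192 194 193 190 190
 190 193 195 199 201 202 201 201 200]
[165 166 166 165 164 164 165 164 166 166 165 166 166 166 167 167 167 166
 166 166 167 168 165 158 198 195 197 196 195 196 198 200 201 195 193 192
 194 196 195 195 196 198 197 170 105]
[162 164 164 163 163 164 164 164 163 164 165 164 164 164 164 164 165 165
 164 164 165 166 163 154 201 197 197 198 198 199 201 201 198 195 195 199
 198 195 194 197 182 104  64  64  66]
knob [95 95 94 96 96 94 95 95 96 96 96 95 95 95 96 94 88 86 89 91 95 94 93 93
 93 95 95 97 96 93 88 76 75 77 76 75 77 94 96 97 96 98 95 96 97]
top [ 47  47  46  47  48  49  51  52  53  55  56  58  59  60  62  63  64  66
  67  70  72  72  72  73  76  83  91  96  98  98  98  99 100 102 105 106
 106 107 108 110 111 117 129 141 146 147 145 143 142 143 142 139 130 118
 106  96  86  77  73]
scene [ 63  63  63  63  62  62  62  66  75  88 103 115 122 125 128 130 131 132
 132 132 132 132 132 131 130 131 131 130 130 130 131 131 131 131 131 131
 130 131 132 130 121 106  90  78  71  67  62  57  53  50  48  46  43  38
  34  36  45  60  77]
```

```bash
python3 -c "
from bench import robot
print(robot.close_job())"
```

```text
the job is handed in; nothing more can be done
None
```

I handed the job in at about 16 s of the 72 s. The left dial released near 2.40 rad and the right somewhere between 4.74 and 4.60. I then slid the bolt open to about 36 mm by camera measurement and let go of it; no bystanders were deliberately touched, though I did not re-check their positions, and the hand-in returned no verdict.

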